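Load two tilted reagent bottles into a divided crate and close its winged keeper

TASK

Take the two bottles off the sloped wire rest and stand them upright and fully down in the two empty cells of the grey crate, one bottle in each cell, either way round, setting them down gently. Then turn the orange winged keeper on the crate's post anticlockwise (seen from above) as far as its stop, so that its wings lie over both bottle caps. Do not disturb the conical flask.

Things in the scene. Friction and masses are not known exactly. Their poses are not given: they have to be found in the camera images.
- crate: Fixed grey crate, 166x166 mm, 66 high, 2x2 cells. Origin: centre of underside; x, y along walls, z up. Walls 6 mm thick, cells 74x74 mm inside, centres at x, y = +-40 mm, floor 6 mm thick. Cells (+x,+y) and (-x,-y) are empty; (-x,+y) and (+x,-y) each hold an amber square jar with tan cap, fixed (top at z 132 mm). A 14 mm post (24 mm wide foot up to z 86) at the centre carries the keeper.
- cell_a (a point): Centre of the floor of the empty cell at (+x,+y) of the crate, 6 mm above the worktop; axes as the crate's.
- cell_b (a point): Centre of the floor of the empty cell at (-x,-y) of the crate, 6 mm above the worktop; axes as the crate's.
- keeper (a joint): Angle of the orange winged keeper on the crate's post, rad, growing anticlockwise seen from above. At 0 its bar points along -45 deg in the crate's frame (over the jars); at its upper stop, 1.571, along +45 deg, over both empty cells. Stays where left, light friction (0.06 N m). Starts between 0.15 and 0.6, clear of the empty cells.
- keeper_grip (a point): Middle of the keeper, on its axis, 194 mm above the worktop; x along the bar, z up. One straight bar 104 mm long, 12 thick, 18 high (184 to 202 mm above the worktop), with a round hub 27 mm across amid it (182 to 202 mm). Bottles fully down reach 174 (teal) and 178 mm (blue), 6 to 10 mm below the wings; one not fully down can block them.
- bottle_teal_mid (a point): Centre (84 mm above the foot, on the axis) of the amber glass bottle with teal cap: 168 mm high, body 68 mm across, cap 41 mm across from 141 to 167 mm above the foot; below that the shoulder gets in the way of the fingers, so grip the cap's upper 18 mm. About 0.48 kg. z runs from foot to cap. Starts leaning in one bay of the rest, cap up.
- bottle_blue_mid (a point): Centre (86 mm above the foot, on the axis) of the white plastic bottle with blue cap: 172 mm high, body 66 mm across, cap 32 mm across from 146 to 172 mm above the foot; below that the shoulder gets in the way of the fingers, so grip the cap's upper 15 mm. About 0.3 kg. z runs from foot to cap. Starts leaning in one bay of the rest, cap up.
- rest: Fixed sloped steel bottle rest, base 160x190 mm. Origin: underside, below the midpoint between the two bottles' feet (42 mm up). Two bays 100 mm apart along its y; in each a bottle leans 30 deg from vertical, cap towards the rest's -x, on two rails under its -x side that end 100 mm up from its foot, standing on a foot plate with a 9 mm lip on the +x side. Caps and shoulders are free.
- flask_conical: Loose conical flask, 100 mm across, 146 mm high, origin at its underside; bystander, leave alone.

How it is judged:
On the way, in this order (a step that is already met when the one before it is completed fails the run):
1. both bottles stand upright and fully down, one in each empty cell, the keeper not yet turned over them (((horizontal distance between bottle_teal_mid and cell_a below 0.012 m and z of bottle_teal_mid in the frame of cell_a between 0.078 and 0.088 m and angle between each of bottle_teal_mid, bottle_blue_mid's own z axis and vertical below 0.1 rad and horizontal distance between bottle_blue_mid and cell_b below 0.012 m and z of bottle_blue_mid in the frame of cell_b between 0.08 and 0.09 m) or (horizontal distance between bottle_teal_mid and cell_b below 0.012 m and z of bottle_teal_mid in the frame of cell_b between 0.078 and 0.088 m and angle between each of bottle_teal_mid, bottle_blue_mid's own z axis and vertical below 0.1 rad and horizontal distance between bottle_blue_mid and cell_a below 0.012 m and z of bottle_blue_mid in the frame of cell_a between 0.08 and 0.09 m)) and value of joint keeper below 1.1 rad), for 0.2 s.
2. the keeper is turned over both caps (((horizontal distance between bottle_teal_mid and cell_a below 0.012 m and z of bottle_teal_mid in the frame of cell_a between 0.078 and 0.088 m and angle between each of bottle_teal_mid, bottle_blue_mid's own z axis and vertical below 0.1 rad and horizontal distance between bottle_blue_mid and cell_b below 0.012 m and z of bottle_blue_mid in the frame of cell_b between 0.08 and 0.09 m) or (horizontal distance between bottle_teal_mid and cell_b below 0.012 m and z of bottle_teal_mid in the frame of cell_b between 0.078 and 0.088 m and angle between each of bottle_teal_mid, bottle_blue_mid's own z axis and vertical below 0.1 rad and horizontal distance between bottle_blue_mid and cell_a below 0.012 m and z of bottle_blue_mid in the frame of cell_a between 0.08 and 0.09 m)) and value of joint keeper above 1.4 rad), for 0.2 s.
At the end, for the whole second after the job is handed in: The two bottles stand one in each of the cells cell_a and cell_b (either way round), axis within 12 mm of the cell's centre, foot within 4 mm of the cell floor, within 0.1 rad of upright; the keeper is at 1.40 rad or more (stop at 1.571) and at rest (all of step 2 and velocity of joint keeper below 0.05 rad/s); the robot touches nothing.
It fails at once if a bottle is dropped, slammed or pressed into the crate with more than 100 N (contact force between any of bottle_teal, bottle_blue and crate above 100 N).
It fails at once if the conical flask is moved more than 20 mm (distance of flask_conical from where it was at the start of the episode above 0.02 m).
It also fails if it takes over 72 s, if anything falls off the work surface, if the arm or the gripper's body presses on something with over 40 N, if the wrist force passes 120 N, or if a joint passes its speed limit or range.

ROBOT

A 6-joint arm with a two-finger parallel gripper is mounted at the origin on a cart in front of the work surface, level with it; the furniture and walls round the work are solid. World frame = base frame: x ahead of the robot, y to its left, z up, the work surface at z = 0. Lengths are in m, angles in rad, forces in N, time in s.
With the tool pointing down it reaches from about 0.25 to 0.775 m from the base axis. Payload 4 kg.
Tool frame: the origin (TCP) lies between the finger pads; the fingertips stand manip.tip_reach ahead of it and the grasp point (between the pads) lies 2 mm behind it (manip.tip_reach is the distance from the TCP to the fingertips, in m); z points along the fingers, y is the direction in which the jaws open and shut (so a half turn about z gives the same grasp; the last joint's range is limited). The gripper opens to 85 mm and grips with 20 to 120 N. Pads are 22 mm wide; open, the fingers measure 114 mm over their backs; the gripper's body (76 mm by 85 mm) begins 54 mm behind the grasp point. The pads swing forward as they close: fully open they stand 13 mm farther back than shut.
Start: joints at [1.135, 0.087, 1.371, -0, 1.684, -0.103], TCP at [0.18, 0.52, 0.216] pointing down, gripper open.
Joint ranges: [-3.1, 3.1], [-0.76, 2.03], [0.27, 2.55], [-1.08, 4.22], [0.17, 2.65], [-2.57, 2.57]. Speed limits (rad/s): [2.79, 2.79, 3.14, 3.14, 3.14, 3.14].

INTERFACE

Orientations are given as a unit quaternion [x, y, z, w].
In Python, from rig import manip gives the robot as it stands.
- The arm moves only by the tool jog_arm, never from a script. Its argument "motion" is a list of rows, each a list of 2 entries, a list of its own where there are three numbers: the shift along the world's x, y, z in mm, then the turn, a rotation vector about the world's x, y, z in degrees. In form: [[[x, y, z], [wx, wy, wz]], ...]. A call has 1 to 5 rows; each row is the pose to reach, as a shift and turn from the pose commanded when the call began; what a row does not reach only later rows make up. A row lasts 1/10 s, in which the tool goes at most 50 mm and 8.59 degrees, less where a joint would pass 70% of its speed; a pose out of reach is approached as far as the arm can. A call with a gripper value outside its range is refused whole. "hand" is the finger opening in mm, from 0 to 85.4, set as the call begins (left out, the last holds). The fingers move at their own pace and stop on an object; the grip force is fixed at half the most. Time passes only in rows, so rows that repeat a pose let the fingers close. It gives the time, the measured TCP pose, the force and the opening at its end, in the units of the state.
- manip.observe(): the state, without advancing time (a new reading comes with each control period).
- manip.get_image(name): name is "side" or "top" or "wrist"; returns the picture (400x640x3 uint8, red, green, blue); there is no depth.
- manip.calibration(name): a dict with "intrinsics" (3x3 intrinsics, pixels), "world_from_camera" (4x4, takes a point from camera to world coordinates). Camera axes: x right, y up, looking along -z (the intrinsics and any distortion apply to the point x, -y, -z); pixel columns grow to the right and rows downward; lengths in m; the calibration is good to about 2 mm. A picture is of the moment at which its call begins: read the wrist's pose just before it. calibration takes no time and is no camera call; for the wrist camera it gives the pose at the moment of the call.
- manip.close_job(): hands the job in, once; it reports no verdict.
Trained networks look in the newest picture that a camera, given by its name, has taken for a name from the list of things; names that differ only in an ending like _2 or _b are one class to them, and where a whole thing is asked for, a point or a joint stands for the part that bears it (a point fixed in the world has none). Each returns a list of dicts, best first, with "score" (0 to 1); they miss things now and then, are a little off and sometimes report something else, mostly with a low value. They report only what shows in the picture. A call takes as long as a camera call.
- manip.regions_of(camera, name): "region" (400x640 bool, what is visible of it) and "extent" ([left, top, right, bottom] in pixels, round what is visible of it).
- manip.tip_of(camera, name): "uv" ([column, row] in pixels: a listed point, or the origin of a listed thing).
The state is a dict: "time_s": time; "joints": joint angles; "qd": joint speeds; "tau": joint torques, N m; "eef_pos": TCP position; "orientation": TCP orientation; "force": force on the tool from outside, world axes, zero at the start; "torque": the same for the moment, N m; "grip_width": opening from 0.0 (shut) to 1.0 (fully open).
Only numpy, scipy, OpenCV 4.12 (cv2) and the standard library are available. Lean on these libraries where they do the work, as an engineer would, in place of code of your own. Each camera call takes 0.05 s, during which the arm holds its last target. There are 200 camera calls.

## Working session

There is one attempt and no reset: what is moved stays moved. The work goes in short steps, Python scripts to look and compute and a tool call to move; the robot and the scene stay as the last step left them, time stands still between calls to the robot, and variables do not carry over. Pictures are saved under pics/ and viewed, about 8 in all and at most 12, crops included, and the job is handed in when it is done.

Besides the shell and the picture viewer there is one more tool, called after "Call:" by a JSON object that holds its "method" and its "body", one argument or row to a line. jog_arm: Moves the arm, as the interface text tells. Its arguments: {"type":"object","properties":{"motion":{"type":"array"},"hand":{"type":"number"}},"required":["motion"]}

```bash
mkdir -p pics; cat > h.py <<'E'
from rig import manip
import numpy as np, cv2
from scipy.spatial.transform import Rotation as R
def snap(c,fn=None):
    T=manip.calibration(c); im=manip.get_image(c)
    if fn: cv2.imwrite('pics/'+fn,im[:,:,::-1])
    return im,T
def ray(cal,uv):
    K=np.array(cal['intrinsics']);T=np.array(cal['world_from_camera'])
    d=np.linalg.inv(K)@[uv[0],uv[1],1]; d=T[:3,:3]@[d[0],-d[1],-d[2]]
    return T[:3,3],d/np.linalg.norm(d)
def atz(cal,uv,z):
    o,d=ray(cal,uv); return o+d*(z-o[2])/d[2]
def tri(obs):
    A=np.zeros((3,3));b=np.zeros(3)
    for c,uv in obs:
        o,d=ray(c,uv);P=np.eye(3)-np.outer(d,d);A+=P;b+=P@o
    x=np.linalg.solve(A,b)
    return x,[float(np.linalg.norm(np.cross(ray(c,u)[1],x-ray(c,u)[0])))for c,u in obs]
def proj(cal,p):
    K=np.array(cal['intrinsics']);T=np.linalg.inv(np.array(cal['world_from_camera']))
    q=T[:3,:3]@p+T[:3,3]; q=K@[q[0],-q[1],-q[2]]; return q[:2]/q[2]
E
python3 - <<'E'
from h import *
ims={c:snap(c,c+'0.png') for c in('side','top')}
print(manip.tip_reach,manip.observe())
names=['crate','cell_a','cell_b','keeper_grip','bottle_teal_mid','bottle_blue_mid','rest','flask_conical']
for c in ims: print(c,np.round(ims[c][1]['world_from_camera'],3).tolist(),np.round(ims[c][1]['intrinsics'],1).tolist(),{k:v for k,v in ims[c][1].items() if k not in('intrinsics','world_from_camera')})
for n in names:
    o=[]
    for c in ims:
        r=manip.tip_of(c,n)
        print(n,c,[(np.round(x['uv']).tolist(),round(x['score'],2)) for x in r[:3]])
        if r:o.append((ims[c][1],r[0]['uv']))
    if len(o)==2:
        x,e=tri(o);print('   ',np.round(x,4),np.round(e,4))
cv2.imwrite('pics/both0.png',np.vstack([ims['side'][0],ims['top'][0]])[:,:,::-1][::1])
E
cd pics; python3 -c "
import cv2;im=cv2.imread('both0.png');cv2.imwrite('both0s.png',cv2.resize(im,(480,600)))"
```

```text
0.017 {'time_s': 0.1, 'joints': array([ 1.13490136e+00,  8.78964567e-02,  1.37211240e+00, -1.39479008e-05,
        1.68361809e+00, -1.03108366e-01]), 'qd': array([-9.47886252e-04, -4.23493810e-04, -3.64618306e-03, -7.77707777e-04,
        2.54432617e-05,  1.25347558e-03]), 'tau': array([ 1.83635864e-03, -3.53015757e+01, -3.14217031e+01, -2.26833454e-04,
        7.95822765e-03, -3.65076050e-05]), 'eef_pos': array([0.17948007, 0.51937773, 0.21504312]), 'orientation': array([ 1.65627229e-01,  9.86187906e-01, -9.82276342e-04, -2.64136109e-04]), 'force': array([ 0.45983996,  0.77603806, -0.07265121]), 'torque': array([-0.00932382,  0.00461536, -0.03099867]), 'grip_width': 0.9989514023813535}
side [[-0.961, -0.214, 0.175, 0.731], [0.276, -0.695, 0.664, 0.703], [-0.021, 0.687, 0.727, 0.926], [0.0, 0.0, 0.0, 1.0]] [[432.5, 0.0, 320.0], [0.0, 432.5, 203.6], [0.0, 0.0, 1.0]] {}
top [[-0.02, 0.999, -0.039, 0.495], [-1.0, -0.02, 0.007, 0.004], [0.007, 0.04, 0.999, 0.995], [0.0, 0.0, 0.0, 1.0]] [[401.9, 0.0, 316.7], [0.0, 401.9, 201.4], [0.0, 0.0, 1.0]] {}
crate side [([308.0, 198.0], 0.63)]
crat
[... 440 characters left out ...]
, 0.73)]
keeper_grip top [([400.0, 196.0], 0.65)]
    [ 0.537  -0.1719  0.1894] [0.0035 0.0035]
bottle_teal_mid side [([343.0, 293.0], 0.96), ([356.0, 248.0], 0.37)]
bottle_teal_mid top [([211.0, 185.0], 0.97)]
    [0.5656 0.229  0.1128] [0.004 0.004]
bottle_blue_mid side [([320.0, 256.0], 0.81)]
bottle_blue_mid top [([254.0, 179.0], 0.83), ([399.0, 217.0], 0.49)]
    [0.5814 0.1314 0.1262] [0.0016 0.0016]
rest side [([314.0, 309.0], 0.87)]
rest top [([242.0, 173.0], 0.74)]
    [ 0.6123  0.1802 -0.0128] [0.0035 0.0035]
flask_conical side [([310.0, 196.0], 0.7), ([355.0, 245.0], 0.63), ([303.0, 147.0], 0.48)]
flask_conical top [([302.0, 234.0], 0.6)]
    [0.5171 0.0172 0.2   ] [0.0548 0.0548]
```

View pics/top0.png

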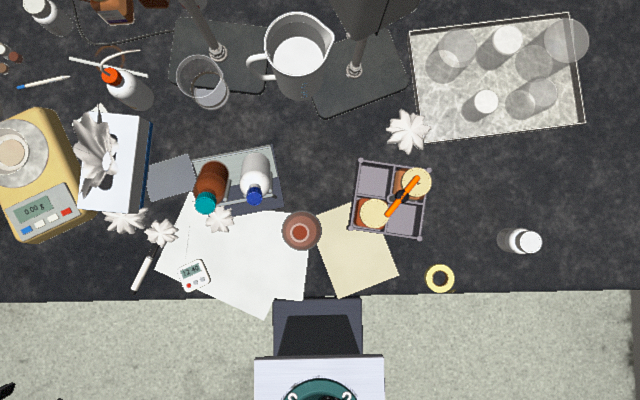

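View pics/side0.png

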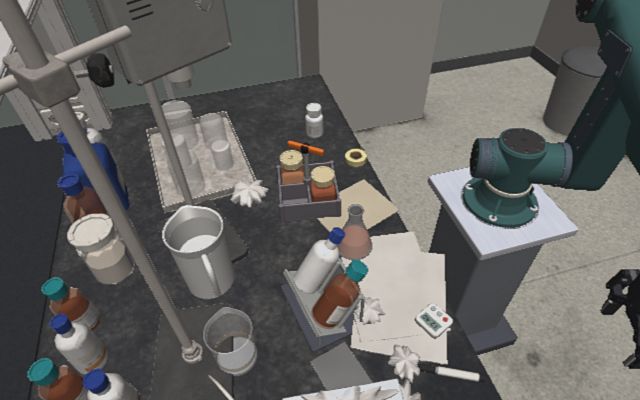

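```bash
python3 - <<'E'
from h import *
ims={c:snap(c) for c in('side','top')}
np.save('calib.npy',{c:ims[c][1] for c in ims},allow_pickle=True)
# caps by colour within bottle regions
caps={}
for n,hz,L in(('bottle_teal_mid',(80,100),154),('bottle_blue_mid',(108,130),159)):
    o=[]
    for c in ims:
        r=manip.regions_of(c,n)[0]; hsv=cv2.cvtColor(ims[c][0],cv2.COLOR_RGB2HSV)
        m=r['region']&(hsv[...,0]>=hz[0])&(hsv[...,0]<=hz[1])&(hsv[...,1]>110)
        k,lab,st,ce=cv2.connectedComponentsWithStats(m.astype('uint8'))
        i=1+st[1:,4].argmax(); print(n,c,round(r['score'],2),np.array(r['extent']).astype(int),'cap',ce[i].round(1),st[i])
        o.append((ims[c][1],ce[i]))
    x,e=tri(o);caps[n]=x;print(x.round(4),np.round(e,4),'exp z',.042+.866*L/1000)
d=caps['bottle_teal_mid']-caps['bottle_blue_mid'];print('sep',d,np.linalg.norm(d),'rest yaw',np.degrees(np.arctan2(-d[0],d[1])))
for c in ims:
    for n in('crate','keeper','flask_conical'):
        r=manip.regions_of(c,n); print(c,n,[(round(x['score'],2),np.array(x['extent']).astype(int).tolist()) for x in r[:2]])
a=cv2.resize(ims['top'][0][150:250,340:440],(600,600),interpolation=cv2.INTER_CUBIC)
cv2.imwrite('pics/ct.png',a[:,:,::-1])
b=cv2.resize(ims['side'][0][130:230,260:360],(600,600),interpolation=cv2.INTER_CUBIC)
cv2.imwrite('pics/cs.png',b[:,:,::-1])
E
```

```text
Traceback (most recent call last):
IndexError: list index out of range
```

```bash
python3 - <<'E'
from h import *
ims={c:snap(c) for c in('side','top')}
caps={}
box={'teal':{'side':(345,258,370,282),'top':(190,190,222,218)},'blue':{'side':(322,224,350,248),'top':(240,182,268,210)}}
for n,hz,L in(('teal',(80,100),154),('blue',(105,130),159)):
    o=[]
    for c in ims:
        x0,y0,x1,y1=box[n][c]; hsv=cv2.cvtColor(ims[c][0],cv2.COLOR_RGB2HSV)
        m=(hsv[...,0]>=hz[0])&(hsv[...,0]<=hz[1])&(hsv[...,1]>110); mm=m*0;mm[y0:y1,x0:x1]=m[y0:y1,x0:x1]
        k,lab,st,ce=cv2.connectedComponentsWithStats(mm.astype('uint8'))
        i=1+st[1:,4].argmax(); print(n,c,'cap',ce[i].round(1),st[i])
        o.append((ims[c][1],ce[i]))
    x,e=tri(o);caps[n]=x;print(x.round(4),np.round(e,4),'exp z',.042+.866*L/1000)
d=caps['teal']-caps['blue'];print('sep',d,np.linalg.norm(d),'rest yaw',np.degrees(np.arctan2(-d[0],d[1])))
for c in ims:
    for n in('crate','keeper','flask_conical','bottle_teal_mid','bottle_blue_mid'):
        r=manip.regions_of(c,n); print(c,n,[(round(x['score'],2),np.array(x['extent']).astype(int).tolist()) for x in r[:2]])
a=cv2.resize(ims['top'][0][150:250,340:440],(600,600),interpolation=cv2.INTER_CUBIC)
cv2.imwrite('pics/ct.png',a[:,:,::-1])
b=cv2.resize(ims['side'][0][130:230,260:360],(600,600),interpolation=cv2.INTER_CUBIC)
cv2.imwrite('pics/cs.png',b[:,:,::-1])
E
```

```text
teal side cap [356.2 270.4] [346 260  22  22 325]
teal top cap [205.3 202.5] [195 192  21  22 372]
[0.5301 0.2239 0.1766] [0.0011 0.0011] exp z 0.17536400000000002
blue side cap [336.2 235.4] [328 228  17  16 181]
blue top cap [254.1 196.1] [247 187  15  19 235]
[0.5416 0.1242 0.1786] [0.0017 0.0017] exp z 0.179694
sep [-0.0115154   0.09974313 -0.00203252] 0.10042622718017279 rest yaw 6.585675637199608
side crate [(0.74, [278, 139, 342, 224])]
side keeper [(0.79, [284, 141, 323, 154])]
side flask_conical [(0.63, [339, 204, 375, 262])]
side bottle_teal_mid [(0.93, [314, 260, 369, 328])]
side bottle_blue_mid [(0.82, [294, 226, 347, 294])]
top crate [(0.7, [347, 158, 433, 238])]
top keeper [(0.95, [381, 176, 418, 221])]
top flask_conical [(0.6, [381, 174, 419, 218]), (0.59, [282, 212, 320, 251])]
top bottle_teal_mid [(0.63, [193, 156, 230, 216])]
top bottle_blue_mid [(0.75, [240, 152, 269, 203])]
```

View pics/ct.png

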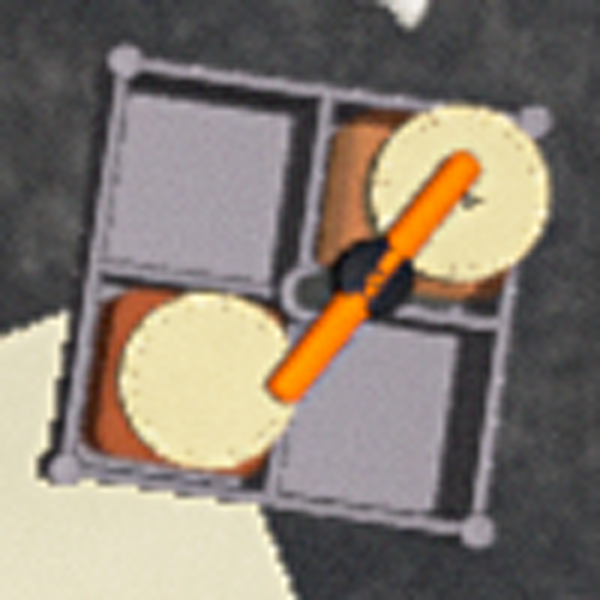

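View pics/cs.png

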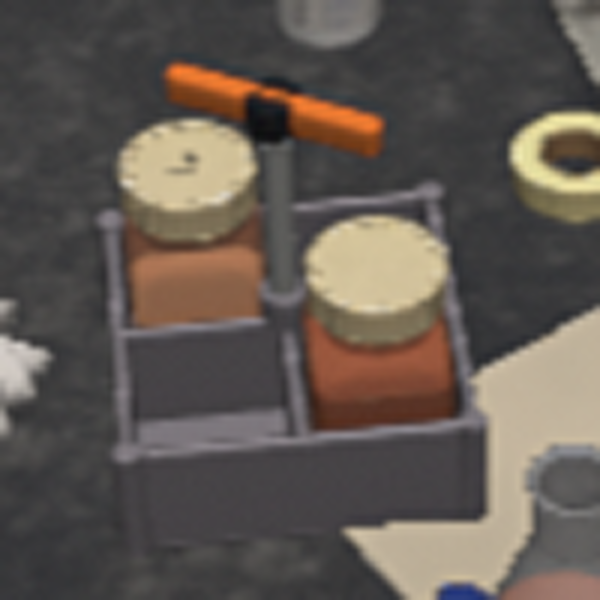

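```bash
cat > fit.py <<'E'
from h import *
from scipy.optimize import least_squares
C=np.load('calib.npy',allow_pickle=True).item()
E
python3 - <<'E'
from h import *
from scipy.optimize import least_squares
C={c:manip.calibration(c) for c in('side','top')}
f=lambda p,o:(np.array(p)+.5)/6-.5+np.array(o)
T=[f(p,(340,150)) for p in((125,60),(535,120),(480,530),(64,467))]
S=[f(p,(260,130)) for p in((125,453),(110,222),(432,192),(475,420))]
L=np.array([[1,1],[1,-1],[-1,-1],[-1,1]])
def pts(q,h,z):
    c,s=np.cos(q[2]),np.sin(q[2]); return [np.array([q[0]+c*a*h-s*b*h,q[1]+s*a*h+c*b*h,z]) for a,b in L]
def run(use,z):
    def res(q):
        P=pts(q,q[3],z); r=[]
        if 't' in use: r+=[proj(C['top'],p)-u for p,u in zip(P,T)]
        if 's' in use: r+=[proj(C['side'],p)-u for p,u in zip(P,S)]
        return np.ravel(r)
    s=least_squares(res,[.53,-.17,-.1,.08]);return s
for use in('t','s','ts'):
    for z in(.066,.069):
        s=run(use,z);print(use,z,s.x.round(4),np.degrees(s.x[2]).round(1),np.abs(s.fun).max().round(2))
a=atz(C['top'],f((460,163),(340,150)),.202);b=atz(C['top'],f((287,390),(340,150)),.202)
print('bar',a,b,(a+b)/2,np.linalg.norm(a-b),'world deg',np.degrees(np.arctan2(*(a-b)[1::-1])))
fl=manip.calibration('top')
print('flask top',atz(C['top'],(301.5,231),.073))
o=manip.observe();print(R.from_quat(o['orientation']).as_matrix().round(3).tolist())
E
```

```text
t 0.066 [ 0.5346 -0.1725 -0.1681  0.0802] -9.6 0.32
t 0.069 [ 0.5344 -0.1719 -0.1681  0.0799] -9.6 0.32
s 0.066 [ 0.5358 -0.1751 -0.1702  0.0804] -9.8 0.29
s 0.069 [ 0.5365 -0.172  -0.1702  0.0801] -9.8 0.29
ts 0.066 [ 0.5351 -0.1731 -0.1689  0.0802] -9.7 0.58
ts 0.069 [ 0.5353 -0.172  -0.1689  0.08  ] -9.7 0.67
bar [ 0.57083083 -0.20038051  0.202     ] [ 0.49706486 -0.14114532  0.202     ] [ 0.53394784 -0.17076292  0.202     ] 0.09460563638703742 world deg -38.76499336398264
flask top [0.46389563 0.03305756 0.073     ]
[[-0.945, 0.327, 0.0], [0.327, 0.945, 0.0], [-0.0, 0.0, -1.0]]
```

Call:
{"method": "jog_arm", "body": {
  "motion": [
    [[70,-75,110],[0,0,-38]],
    [[70,-75,110],[0,0,-38]],
    [[70,-75,110],[0,0,-38]],
    [[70,-75,110],[0,0,-38]],
    [[70,-75,110],[0,0,-38]]
  ],
  "hand": 60
}}

```text
time_s: 2.15
eef_pos: [0.2509, 0.4446, 0.3287]
orientation: [0.48, 0.877, 0.002, 0.0]
force: [0.1, 0.4, -1.0]
grip_width: 0.702
```

Call:
{"method": "jog_arm", "body": {
  "motion": [
    [[70,-75,0],[0,0,-38]],
    [[70,-75,0],[0,0,-38]],
    [[70,-75,0],[0,0,-38]],
    [[70,-75,0],[0,0,-38]],
    [[70,-75,0],[0,0,-38]]
  ]
}}

```text
time_s: 2.65
eef_pos: [0.3202, 0.3693, 0.3262]
orientation: [0.74, 0.673, 0.0, -0.0]
force: [-0.7, 0.1, 0.5]
grip_width: 0.706
```

Call:
{"method": "jog_arm", "body": {
  "motion": [
    [[70,-75,0],[0,0,-38]],
    [[70,-75,0],[0,0,-38]],
    [[70,-75,0],[0,0,-38]],
    [[70,-75,0],[0,0,-38]],
    [[70,-75,0],[0,0,-38]]
  ]
}}

```text
time_s: 3.15
eef_pos: [0.3902, 0.2942, 0.3261]
orientation: [0.918, 0.396, -0.0, 0.0]
force: [0.1, -0.1, 0.0]
grip_width: 0.702
```

Call:
{"method": "jog_arm", "body": {
  "motion": [
    [[50,-75,0],[0,0,-39]],
    [[50,-75,0],[0,0,-39]],
    [[50,-75,0],[0,0,-39]],
    [[50,-75,0],[0,0,-39]],
    [[50,-75,0],[0,0,-39]]
  ]
}}

```text
time_s: 3.65
eef_pos: [0.44, 0.2193, 0.3261]
orientation: [0.998, 0.066, -0.0, 0.0]
force: [1.0, 0.6, -0.6]
grip_width: 0.699
```

Call:
{"method": "jog_arm", "body": {
  "motion": [
    [[30,0,-50],[4.2,-29.7,0]],
    [[30,0,-50],[4.2,-29.7,0]],
    [[30,0,-50],[4.2,-29.7,0]],
    [[30,0,-50],[4.2,-29.7,0]],
    [[30,0,-50],[4.2,-29.7,0]]
  ]
}}

```text
time_s: 4.15
eef_pos: [0.467, 0.2195, 0.2743]
orientation: [0.964, 0.068, 0.257, -0.018]
force: [-0.6, 0.8, 0.1]
grip_width: 0.703
```

```bash
python3 - <<'E'
from h import *
o=manip.observe();im,T=snap('wrist','w1.png')
print(manip.tip_reach,o['time_s'],o['eef_pos'],R.from_quat(o['orientation']).as_matrix().round(3).tolist(),o['joints'].round(2),o['force'].round(1),o['grip_width'])
print(np.round(T['world_from_camera'],3).tolist())
u=np.array([-.495,-.0696,.866]);o3=np.array
for n,p,l in(('teal',o3([.5301,.2239,.176]),.013),('blue',o3([.5416,.1242,.179]),.013)):
    print(n,'cap centre px',proj(T,p),'top',proj(T,p+u*l))
hsv=cv2.cvtColor(im,cv2.COLOR_RGB2HSV)
for n,a,b in(('teal',80,100),('blue',105,130)):
    m=((hsv[...,0]>=a)&(hsv[...,0]<=b)&(hsv[...,1]>110)).astype('uint8')
    k,l,st,ce=cv2.connectedComponentsWithStats(m); i=1+st[1:,4].argmax();print(n,ce[i],st[i])
E
```

```text
0.017 4.15 [0.46695916 0.21947171 0.27427875] [[0.859, 0.14, 0.493], [0.121, -0.99, 0.07], [0.498, -0.0, -0.867]] [ 0.42 -0.36  1.74 -0.14  1.26  1.86] [-0.6  0.8  0.1] 0.7027765369136345
[[0.14, 0.972, -0.189, 0.461], [-0.99, 0.137, -0.028, 0.218], [-0.002, 0.191, 0.982, 0.454], [0.0, 0.0, 0.0, 1.0]]
teal cap centre px [327.98116037 181.77959544] top [328.18626405 186.38807336]
blue cap centre px [452.1479855  183.89721007] top [458.00426819 188.66350602]
teal [326.73425367 183.67601381] [ 301  156   53   56 2318]
blue [452.7340489  184.19439475] [ 428  162   50   46 1677]
```

View pics/w1.png

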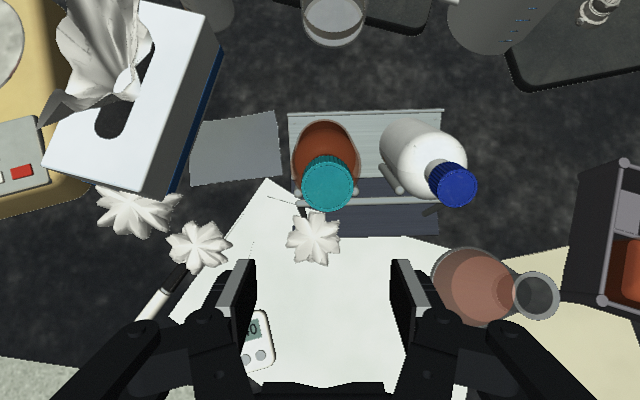

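Call:
{"method": "jog_arm", "body": {
  "motion": [
    [[18,0,-29],[0,0,0]],
    [[36,1,-58],[0,0,0]],
    [[41,1.5,-67],[0,0,0]],
    [[46,2,-76],[0,0,0]],
    [[51,3,-84],[0,0,0]]
  ]
}}

```text
time_s: 4.7
eef_pos: [0.5219, 0.2231, 0.193]
orientation: [0.963, 0.067, 0.259, -0.019]
force: [0.5, -0.7, -0.3]
grip_width: 0.703
```

Call:
{"method": "jog_arm", "body": {
  "motion": [
    [[2,0,-4],[0,0,0]],
    [[5,0,-8],[0,0,0]],
    [[5,0,-8],[0,0,0]],
    [[5,0,-8],[0,0,0]],
    [[5,0,-8],[0,0,0]]
  ]
}}

```text
time_s: 5.2
eef_pos: [0.5258, 0.223, 0.1849]
orientation: [0.963, 0.067, 0.259, -0.019]
force: [0.6, 0.2, 0.2]
grip_width: 0.706
```

```bash
python3 - <<'E'
from h import *
o=manip.observe();im,T=snap('wrist','w2.png')
print(o['eef_pos'],R.from_quat(o['orientation']).as_matrix().round(3).tolist(),o['force'])
E
```

```text
[0.5257701  0.22299512 0.18492141] [[0.857, 0.138, 0.496], [0.119, -0.99, 0.07], [0.501, -0.001, -0.865]] [0.6251651  0.19722751 0.18118821]
```

View pics/w2.png

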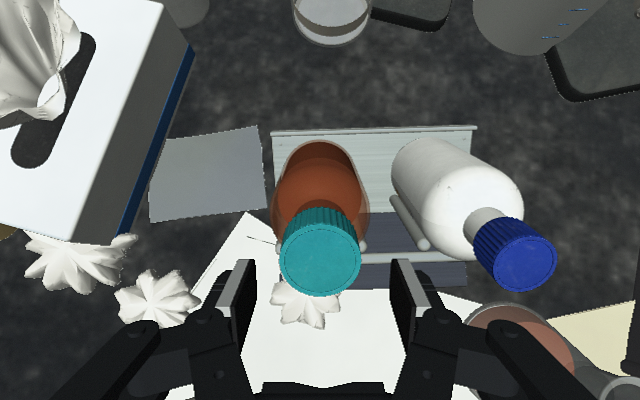

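```bash
python3 - <<'E'
from h import *
o=manip.observe();T=manip.calibration('wrist');M=R.from_quat(o['orientation']).as_matrix();p=o['eef_pos']
for n,v in(('tcp',(0,0,0)),('tipmid',(0,0,.017)),('tip+y30',(0,.03,.017)),('tip-y30',(0,-.03,.017)),('tipx11',(.011,.03,.017)),('tipx-11',(-.011,.03,.017)),('tcp+y30',(0,.03,-.02))): print(n,proj(T,p+M@v).round(1))
u=-M[:,2]
for s in(.167,.154,.141): print('cap',s,proj(T,np.array([.5301,.2239,.176])+u*(s-.154)).round(1))
E
```

```text
tcp [322.1 256.1]
tipmid [322.2 241.4]
tip+y30 [376.4 241.4]
tip-y30 [268.1 241.4]
tipx11 [377.4 223.1]
tipx-11 [375.4 259.1]
tcp+y30 [388.1 277.1]
cap 0.167 [321.5 260.1]
cap 0.154 [321.6 248.3]
cap 0.141 [321.7 237.9]
```

Call:
{"method": "jog_arm", "body": {
  "motion": [
    [[0,0,0],[0,0,0]],
    [[0,0,0],[0,0,0]],
    [[0,0,0],[0,0,0]],
    [[0,0,0],[0,0,0]],
    [[0,0,0],[0,0,0]]
  ],
  "hand": 30
}}

```text
time_s: 5.75
eef_pos: [0.5257, 0.2228, 0.1841]
orientation: [0.964, 0.067, 0.258, -0.018]
force: [0.4, 0.9, 0.2]
grip_width: 0.35
```

```bash
python3 - <<'E'
from h import *
o=manip.observe();im,T=snap('wrist','w3.png')
print(o['eef_pos'],o['force'],o['grip_width']*85.4)
E
```

```text
[0.52567371 0.22283773 0.18409757] [0.37682386 0.92858564 0.20084122] 29.913932142569124
```

View pics/w3.png

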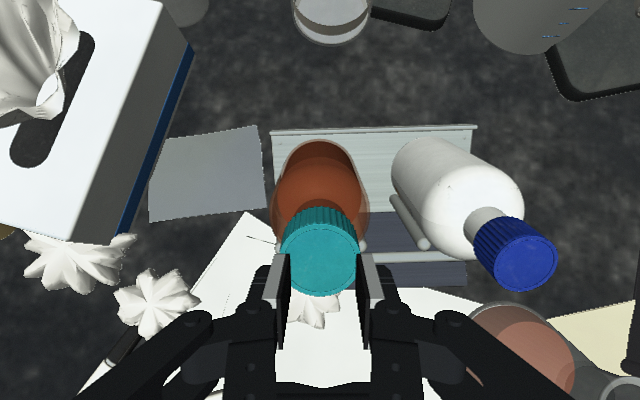

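```bash
python3 - <<'E'
from h import *
o=manip.observe();T=manip.calibration('wrist');M=R.from_quat(o['orientation']).as_matrix();p=o['eef_pos']
print(np.round(T['intrinsics'],1).tolist())
for z in(.017,.0,-.01,-.02,-.03): print(z,[proj(T,p+M@np.array((x,y,z))).round(0).tolist() for x in (.011,-.011) for y in(.015,.03)])
C=np.array(T['world_from_camera']);print('cam in tool',(M.T@(C[:3,3]-p)).round(4),(M.T@C[:3,:3]).round(3).tolist())
E
```

```text
[[349.5, 0.0, 322.7], [0.0, 349.5, 199.3], [0.0, 0.0, 1.0]]
0.017 [[350.0, 223.0], [377.0, 223.0], [349.0, 259.0], [375.0, 259.0]]
0.0 [[352.0, 236.0], [382.0, 236.0], [351.0, 275.0], [380.0, 275.0]]
-0.01 [[354.0, 245.0], [386.0, 245.0], [353.0, 286.0], [383.0, 286.0]]
-0.02 [[356.0, 255.0], [390.0, 255.0], [354.0, 298.0], [387.0, 298.0]]
-0.03 [[358.0, 267.0], [394.0, 267.0], [356.0, 311.0], [391.0, 311.0]]
cam in tool [ 0.0847  0.0006 -0.1588] [[-0.001, 0.946, 0.323], [1.0, 0.0, 0.001], [0.001, 0.323, -0.946]]
```

Call:
{"method": "jog_arm", "body": {
  "motion": [
    [[0,0,0],[0,0,0]],
    [[0,0,0],[0,0,0]],
    [[4,0.5,-7],[0,0,0]],
    [[8,1,-14],[0,0,0]],
    [[12,1.5,-21],[0,0,0]]
  ],
  "hand": 60
}}

```text
time_s: 6.3
eef_pos: [0.5378, 0.2243, 0.162]
orientation: [0.964, 0.067, 0.258, -0.018]
force: [-0.4, 1.2, 0.1]
grip_width: 0.703
```

Call:
{"method": "jog_arm", "body": {
  "motion": [
    [[2,0,-3],[0,0,0]],
    [[3.5,0.5,-6],[0,0,0]],
    [[3.5,0.5,-6],[0,0,0]],
    [[3.5,0.5,-6],[0,0,0]],
    [[3.5,0.5,-6],[0,0,0]]
  ]
}}

```text
time_s: 6.8
eef_pos: [0.5413, 0.2249, 0.1576]
orientation: [0.964, 0.067, 0.258, -0.018]
force: [-0.2, 0.2, -0.4]
grip_width: 0.705
```

Call:
{"method": "jog_arm", "body": {
  "motion": [
    [[0,0,0],[0,0,0]],
    [[0,0,0],[0,0,0]],
    [[0,0,0],[0,0,0]],
    [[0,0,0],[0,0,0]],
    [[0,0,0],[0,0,0]]
  ],
  "hand": 30
}}

```text
time_s: 7.3
eef_pos: [0.5416, 0.2255, 0.1583]
orientation: [0.963, 0.067, 0.259, -0.019]
force: [-0.2, 2.1, 3.7]
grip_width: 0.462
```

```bash
python3 - <<'E'
from h import *
o=manip.observe();im,T=snap('wrist','w4.png')
print(o['eef_pos'],o['force'],o['grip_width']*85.4)
cv2.imwrite('pics/w4c.png',im[180:360,200:460,::-1])
E
```

```text
[0.54162237 0.22549136 0.15826657] [-0.15848734  2.11251361  3.67585694] 39.47994619772086
```

View pics/w4c.png

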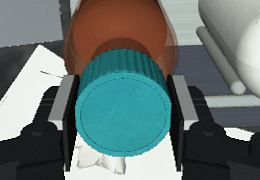

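Call:
{"method": "jog_arm", "body": {
  "motion": [
    [[-3,-0.5,5],[0,0,0]],
    [[-7,-1,13],[0,0,0]],
    [[-15,-2,26],[0,0,0]],
    [[-24,-3,42],[0,0,0]],
    [[-33,-4,58],[0,0,0]]
  ]
}}

```text
time_s: 7.85
eef_pos: [0.507, 0.2198, 0.2126]
orientation: [0.964, 0.067, 0.256, -0.017]
force: [2.2, 0.5, -3.7]
grip_width: 0.463
```

Call:
{"method": "jog_arm", "body": {
  "motion": [
    [[-10,-1,18],[0,0,0]],
    [[-18,-2,38],[0,0,0]],
    [[-24,-3,60],[0,3,0]],
    [[-24,-3,85],[-1.2,8,0]],
    [[-24,-3,110],[-2.1,15,0]]
  ]
}}

```text
time_s: 8.35
eef_pos: [0.4812, 0.2166, 0.3233]
orientation: [0.99, 0.069, 0.124, -0.008]
force: [0.0, -0.1, -3.8]
grip_width: 0.46
```

Call:
{"method": "jog_arm", "body": {
  "motion": [
    [[0,0,22],[-1,6,0]],
    [[0,0,40],[-1.8,12,0]],
    [[0,0,52],[-2.1,14.7,0]],
    [[0,0,56],[-2.1,14.7,0]],
    [[0,0,56],[-2.1,14.7,0]]
  ]
}}

```text
time_s: 8.85
eef_pos: [0.4842, 0.2173, 0.3796]
orientation: [0.998, 0.069, -0.001, 0.001]
force: [0.6, -0.2, -4.2]
grip_width: 0.462
```

```bash
python3 - <<'E'
from h import *
o=manip.observe()
print(o['time_s'],o['eef_pos'],R.from_quat(o['orientation']).as_matrix().round(3).tolist(),o['force'],o['grip_width']*85.4,o['joints'].round(2))
E
```

```text
8.85 [0.4842306  0.21730422 0.37961634] [[0.991, 0.137, -0.002], [0.137, -0.991, -0.002], [-0.003, 0.001, -1.0]] [ 0.62564782 -0.15070009 -4.19444033] 39.45211573801363 [ 0.32  0.07  1.06 -0.    2.01  1.75]
```

Call:
{"method": "jog_arm", "body": {
  "motion": [
    [[0,-20,0],[0,0,2]],
    [[1,-62,0],[0,0,5]],
    [[2,-108,0],[0,0,8]],
    [[2,-155,0],[0,0,11]],
    [[3,-202,0],[0,0,14]]
  ]
}}

```text
time_s: 9.35
eef_pos: [0.4853, 0.0145, 0.38]
orientation: [0.981, 0.192, -0.001, 0.0]
force: [0.9, 0.1, -4.6]
grip_width: 0.462
```

Call:
{"method": "jog_arm", "body": {
  "motion": [
    [[0,-46,0],[0,0,3]],
    [[0,-92,0],[0,0,6]],
    [[1,-138,0],[0,0,9]],
    [[1,-178,0],[0,0,12]],
    [[1.5,-206,0],[0,0,13.4]]
  ]
}}

```text
time_s: 9.85
eef_pos: [0.4868, -0.1923, 0.3795]
orientation: [0.953, 0.303, -0.001, -0.0]
force: [0.1, 0.9, -3.9]
grip_width: 0.461
```

Call:
{"method": "jog_arm", "body": {
  "motion": [
    [[0,-14,0],[0,0,0]],
    [[0,-14,0],[0,0,0]],
    [[0,-14,0],[0,0,0]],
    [[0,-14,0],[0,0,0]]
  ]
}}

```text
time_s: 10.25
eef_pos: [0.4886, -0.2025, 0.3814]
orientation: [0.953, 0.304, 0.0, -0.0]
force: [-0.4, -0.6, -5.2]
grip_width: 0.462
```

```bash
python3 - <<'E'
from h import *
o=manip.observe()
print(o['time_s'],o['eef_pos'],R.from_quat(o['orientation']).as_matrix().round(3).tolist(),o['force'],o['grip_width']*85.4)
for c in('side','top'):
    im,T=snap(c,c+'5.png')
    r=manip.regions_of(c,'bottle_teal_mid');print(c,[(round(x['score'],2),x['extent']) for x in r[:2]])
    r=manip.tip_of(c,'bottle_teal_mid');print([(x['uv'],x['score']) for x in r[:2]])
    p=o['eef_pos'];print('pred mid',proj(T,p-[0,0,.133-.084]),'foot',proj(T,p-[0,0,.133]))
im=cv2.imread('pics/side5.png')[60:260,220:400];cv2.imwrite('pics/s5.png',cv2.resize(im,None,fx=3,fy=3,interpolation=cv2.INTER_CUBIC))
E
```

```text
10.25 [ 0.48858009 -0.20254206  0.38143483] [[0.815, 0.58, 0.0], [0.58, -0.815, 0.0], [0.001, 0.0, -1.0]] [-0.44487266 -0.55286103 -5.22676402] 39.48262059402796
side [(0.93, [306.3, 57.6, 333.7, 129.1])]
[([318.5, 90.5], 0.82), ([314.9, 311.0], 0.25)]
pred mid [318.16643968  93.71750697] foot [318.92315526 121.56951555]
top [(0.62, [407.1, 198.4, 460.7, 238.1])]
[([437.7, 218.0], 0.78)]
pred mid [439.14123096 218.44491721] foot [425.08470874 218.3161737 ]
```

View pics/s5.png

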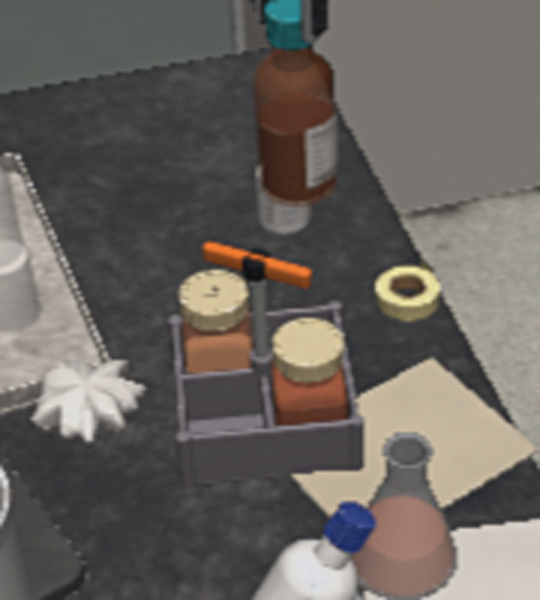

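Call:
{"method": "jog_arm", "body": {
  "motion": [
    [[0,-2.5,-20],[0,0,0]],
    [[0,-2.5,-60],[0,0,0]],
    [[0,-2.5,-105],[0,0,0]],
    [[0,-2.5,-145],[0,0,0]],
    [[0,-2.5,-165],[0,0,0]]
  ]
}}

```text
time_s: 11.05
eef_pos: [0.4867, -0.2053, 0.211]
orientation: [0.953, 0.304, -0.003, -0.003]
force: [-0.1, 0.9, -4.2]
grip_width: 0.461
```

Call:
{"method": "jog_arm", "body": {
  "motion": [
    [[0,0,0],[0,0,0]],
    [[0,0,-5],[0,0,0]],
    [[0,0,-10],[0,0,0]],
    [[0,0,-16],[0,0,0]],
    [[0,0,-22],[0,0,0]]
  ]
}}

```text
time_s: 11.55
eef_pos: [0.4892, -0.207, 0.195]
orientation: [0.953, 0.303, 0.001, 0.001]
force: [0.1, -0.3, -4.4]
grip_width: 0.462
```

```bash
python3 - <<'E'
from h import *
o=manip.observe()
print(o['time_s'],o['eef_pos'],o['force'],o['torque'],o['grip_width']*85.4)
im,T=snap('wrist','w6.png')
E
```

```text
11.55 [ 0.4892462  -0.20698961  0.19501593] [ 0.10075425 -0.25470469 -4.3929115 ] [ 0.08396436 -0.01851963  0.01430892] 39.45099012118746
```

View pics/w6.png

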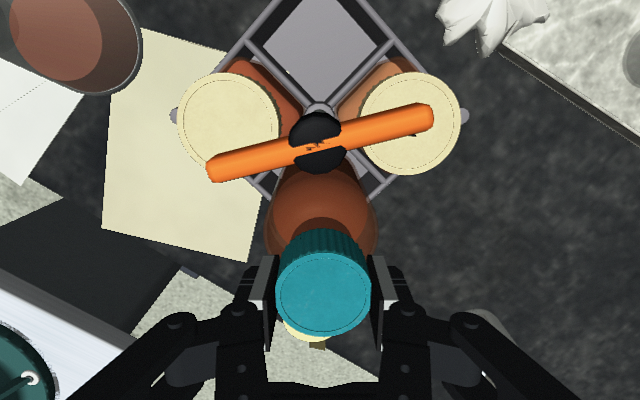

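Call:
{"method": "jog_arm", "body": {
  "motion": [
    [[0,0.5,-6],[0,0,0]],
    [[0,0.5,-12],[0,0,0]],
    [[0,0.5,-18],[0,0,0]],
    [[0,0.5,-24],[0,0,0]],
    [[0,0.5,-30],[0,0,0]]
  ]
}}

```text
time_s: 12.1
eef_pos: [0.4886, -0.2061, 0.1635]
orientation: [0.953, 0.303, -0.0, -0.0]
force: [-0.2, -0.5, -4.3]
grip_width: 0.456
```

Call:
{"method": "jog_arm", "body": {
  "motion": [
    [[0,0,-4],[0,0,0]],
    [[0,0,-8],[0,0,0]],
    [[0,0,-12],[0,0,0]],
    [[0,0,-15],[0,0,0]],
    [[0,0,-15],[0,0,0]]
  ]
}}

```text
time_s: 12.6
eef_pos: [0.4884, -0.206, 0.1485]
orientation: [0.953, 0.303, -0.0, -0.0]
force: [-0.4, -0.7, -4.6]
grip_width: 0.46
```

Inside the cell without contact; 2 mm rows down to touch.

Call:
{"method": "jog_arm", "body": {
  "motion": [
    [[0,0,-1.5],[0,0,0]],
    [[0,0,-3],[0,0,0]],
    [[0,0,-4.5],[0,0,0]],
    [[0,0,-6],[0,0,0]],
    [[0,0,-6],[0,0,0]]
  ]
}}

```text
time_s: 13.1
eef_pos: [0.4885, -0.2061, 0.1429]
orientation: [0.953, 0.303, -0.0, -0.0]
force: [-0.0, -0.4, -4.5]
grip_width: 0.457
```

Call:
{"method": "jog_arm", "body": {
  "motion": [
    [[0,0,-1],[0,0,0]],
    [[0,0,-2],[0,0,0]],
    [[0,0,-2],[0,0,0]]
  ]
}}

```text
time_s: 13.4
eef_pos: [0.4886, -0.2061, 0.1409]
orientation: [0.953, 0.303, -0.0, -0.0]
force: [-0.4, 0.0, -3.8]
grip_width: 0.456
```

Call:
{"method": "jog_arm", "body": {
  "motion": [
    [[0,0,-1],[0,0,0]],
    [[0,0,-1],[0,0,0]]
  ]
}}

```text
time_s: 13.6
eef_pos: [0.4886, -0.2061, 0.14]
orientation: [0.953, 0.303, -0.0, -0.0]
force: [-0.6, 0.0, -5.2]
grip_width: 0.459
```

Call:
{"method": "jog_arm", "body": {
  "motion": [
    [[0,0,-1],[0,0,0]],
    [[0,0,-1],[0,0,0]]
  ]
}}

```text
time_s: 13.8
eef_pos: [0.4889, -0.2061, 0.1397]
orientation: [0.953, 0.303, 0.0, 0.0]
force: [-0.3, 0.2, -2.3]
grip_width: 0.458
```

Call:
{"method": "jog_arm", "body": {
  "motion": [
    [[0,0,-1],[0,0,0]],
    [[0,0,-1],[0,0,0]]
  ]
}}

```text
time_s: 14.0
eef_pos: [0.4893, -0.206, 0.1395]
orientation: [0.953, 0.303, 0.001, 0.0]
force: [0.2, 2.4, 3.2]
grip_width: 0.459
```

Call:
{"method": "jog_arm", "body": {
  "motion": [
    [[0,0,-1],[0,0,0]],
    [[0,0,-1],[0,0,0]]
  ]
}}

```text
time_s: 14.2
eef_pos: [0.4896, -0.2059, 0.1394]
orientation: [0.953, 0.304, 0.002, 0.001]
force: [-1.3, 3.6, 7.0]
grip_width: 0.461
```

Call:
{"method": "jog_arm", "body": {
  "motion": [
    [[0,0,2],[0,0,0]],
    [[0,0,2],[0,0,0]],
    [[0,0,2],[0,0,0]],
    [[0,0,15],[0,0,0]],
    [[0,0,45],[0,0,0]]
  ],
  "hand": 58
}}

```text
time_s: 14.7
eef_pos: [0.487, -0.2054, 0.1798]
orientation: [0.953, 0.303, -0.002, -0.002]
force: [-0.0, -0.1, -0.8]
grip_width: 0.68
```

Call:
{"method": "jog_arm", "body": {
  "motion": [
    [[0,0,45],[0,0,0]],
    [[0,0,90],[0,0,0]],
    [[0,0,135],[0,0,0]],
    [[0,40,160],[0,0,-4]],
    [[0,80,160],[0,0,-10]]
  ]
}}

```text
time_s: 15.2
eef_pos: [0.4899, -0.1266, 0.3485]
orientation: [0.976, 0.216, 0.005, 0.003]
force: [1.3, -0.3, -1.1]
grip_width: 0.68
```

Call:
{"method": "jog_arm", "body": {
  "motion": [
    [[6,220,0],[0,0,-17.3]],
    [[6,220,0],[0,0,-17.3]],
    [[6,220,0],[0,0,-17.3]],
    [[6,220,0],[0,0,-17.3]],
    [[6,220,0],[0,0,-17.3]]
  ]
}}

```text
time_s: 15.7
eef_pos: [0.4942, 0.0968, 0.3433]
orientation: [0.997, 0.071, 0.001, -0.0]
force: [-0.2, -0.3, 0.1]
grip_width: 0.681
```

Call:
{"method": "jog_arm", "body": {
  "motion": [
    [[11,25,-60],[4.2,-29.7,0]],
    [[11,25,-60],[4.2,-29.7,0]],
    [[11,25,-60],[4.2,-29.7,0]],
    [[11,25,-60],[4.2,-29.7,0]],
    [[11,25,-60],[4.2,-29.7,0]]
  ]
}}

```text
time_s: 16.2
eef_pos: [0.5029, 0.1187, 0.2809]
orientation: [0.964, 0.068, 0.257, -0.018]
force: [0.5, -0.1, -0.7]
grip_width: 0.677
```

```bash
python3 - <<'E'
from h import *
o=manip.observe();im,T=snap('wrist','w7.png');C={}
print(o['time_s'],o['eef_pos'],R.from_quat(o['orientation']).as_matrix().round(3).tolist(),o['force'],o['grip_width']*85.4)
u=np.array([-.495,-.0696,.866]);B=np.array([.5416,.1242,.179]);print('pred',proj(T,B),proj(T,B+u*.013))
def cap(im,box=None):
    hsv=cv2.cvtColor(im,cv2.COLOR_RGB2HSV);m=((hsv[...,0]>=105)&(hsv[...,0]<=130)&(hsv[...,1]>110)).astype('uint8')
    if box: x0,y0,x1,y1=box;k=m*0;k[y0:y1,x0:x1]=m[y0:y1,x0:x1];m=k
    k,l,st,ce=cv2.connectedComponentsWithStats(m);i=1+st[1:,4].argmax();return ce[i],st[i]
w=cap(im);print(w)
ob=[(T,w[0])]
t,Tt=snap('top');s,Ts=snap('side','side7.png')
ob+=[(Tt,(254.1,196.1)),(Ts,(336.2,235.4))]
x,e=tri(ob);print(x.round(4),np.round(e,4))
for c in('side','top'):
    r=manip.tip_of(c,'bottle_teal_mid');print(c,[(np.round(x['uv']),x['score']) for x in r[:2]],proj({'side':Ts,'top':Tt}[c],np.array([.489,-.206,.09])))
E
```

```text
16.2 [0.5028815  0.11872584 0.28085745] [[0.858, 0.14, 0.494], [0.121, -0.99, 0.07], [0.499, 0.0, -0.867]] [ 0.51532826 -0.10230879 -0.65015333] 57.80263184214557
pred [322.52704715 211.57891448] [322.4897673  217.53853543]
(array([117.42352941, 138.78954248]), array([  83,   62,   67,  150, 1530], dtype=int32))
[0.5469 0.1729 0.2829] [0.0531 0.0642 0.0311]
side [(array([319., 170.]), 0.86)] [319.68129579 165.97934891]
top [(array([405., 218.]), 0.9), (array([255., 182.]), 0.24)] [407.19431851 217.92075811]
```

```bash
python3 - <<'E'
from h import *
im=cv2.imread('pics/w7.png')[:,:,::-1]
hsv=cv2.cvtColor(np.ascontiguousarray(im),cv2.COLOR_RGB2HSV);m=((hsv[...,0]>=105)&(hsv[...,0]<=130)&(hsv[...,1]>110)).astype('uint8')
m[:,:260]=0;m[:,390:]=0
k,l,st,ce=cv2.connectedComponentsWithStats(m);i=1+st[1:,4].argmax();print(ce[i],st[i])
T=manip.calibration('wrist')
print(tri([(T,ce[i]),(manip.calibration('top'),(254.1,196.1)),(manip.calibration('side'),(336.2,235.4))]))
print(atz(T,ce[i],.1797),manip.observe()['eef_pos'])
E
```

```text
[321.30686406 212.53364738] [ 302  189   40   47 1486]
(array([0.54297127, 0.1247665 , 0.18009219]), [0.002336634955983523, 0.0029656234775105633, 0.0006761467845221921])
[0.54536867 0.12515201 0.1797    ] [0.50697834 0.11875952 0.28367329]
```

Call:
{"method": "jog_arm", "body": {
  "motion": [
    [[7,1,-34],[0,0,0]],
    [[14,2.5,-68],[0,0,0]],
    [[21,3.5,-80],[0,0,0]],
    [[28,4.5,-92],[0,0,0]],
    [[34,5.5,-103],[0,0,0]]
  ]
}}

```text
time_s: 16.95
eef_pos: [0.5415, 0.1244, 0.18]
orientation: [0.963, 0.067, 0.259, -0.018]
force: [0.4, 0.3, 0.5]
grip_width: 0.676
```

Call:
{"method": "jog_arm", "body": {
  "motion": [
    [[4,0.5,-7],[0,0,0]],
    [[7,1,-12],[0,0,0]],
    [[9.5,1,-17],[0,0,0]],
    [[9.5,1,-17],[0,0,0]],
    [[9.5,1,-17],[0,0,0]]
  ]
}}

```text
time_s: 17.45
eef_pos: [0.5493, 0.1253, 0.1626]
orientation: [0.963, 0.068, 0.258, -0.018]
force: [0.4, -0.1, 0.2]
grip_width: 0.675
```

Call:
{"method": "jog_arm", "body": {
  "motion": [
    [[0,0,0],[0,0,0]],
    [[0,0,0],[0,0,0]],
    [[0,0,0],[0,0,0]],
    [[0,0,0],[0,0,0]],
    [[0,0,0],[0,0,0]]
  ],
  "hand": 20
}}

```text
time_s: 17.95
eef_pos: [0.5495, 0.1256, 0.1632]
orientation: [0.963, 0.068, 0.259, -0.018]
force: [-3.6, -1.7, 4.8]
grip_width: 0.344
```

Call:
{"method": "jog_arm", "body": {
  "motion": [
    [[-3,-0.5,5],[0,0,0]],
    [[-7,-1,13],[0,0,0]],
    [[-15,-2,26],[0,0,0]],
    [[-24,-3,42],[0,0,0]],
    [[-33,-4,58],[0,0,0]]
  ]
}}

```text
time_s: 18.45
eef_pos: [0.5151, 0.1202, 0.2193]
orientation: [0.964, 0.068, 0.257, -0.017]
force: [1.5, -0.4, -3.4]
grip_width: 0.34
```

Call:
{"method": "jog_arm", "body": {
  "motion": [
    [[-10,-1,18],[0,0,0]],
    [[-18,-2,38],[0,0,0]],
    [[-24,-3,60],[0,3,0]],
    [[-24,-3,85],[-1.2,8,0]],
    [[-24,-3,110],[-2.1,15,0]]
  ]
}}

```text
time_s: 18.95
eef_pos: [0.4896, 0.1178, 0.3307]
orientation: [0.99, 0.069, 0.126, -0.009]
force: [-0.2, 0.0, -3.2]
grip_width: 0.346
```

Call:
{"method": "jog_arm", "body": {
  "motion": [
    [[0,0,22],[-1,6,0]],
    [[0,0,40],[-1.8,12,0]],
    [[0,0,51],[-2.1,14.7,0]],
    [[0,0,51],[-2.1,14.7,0]],
    [[0,0,51],[-2.1,14.7,0]]
  ]
}}

```text
time_s: 19.45
eef_pos: [0.4921, 0.1181, 0.3801]
orientation: [0.998, 0.07, -0.001, 0.0]
force: [0.5, 0.8, -3.7]
grip_width: 0.341
```

Call:
{"method": "jog_arm", "body": {
  "motion": [
    [[10,-20,0],[0,0,3]],
    [[26,-60,0],[0,0,8]],
    [[42,-105,0],[0,0,14]],
    [[60,-150,0],[0,0,20]],
    [[70,-190,0],[0,0,25]]
  ]
}}

```text
time_s: 19.95
eef_pos: [0.5617, -0.0736, 0.3799]
orientation: [0.958, 0.286, -0.0, 0.0]
force: [0.2, 0.2, -3.5]
grip_width: 0.341
```

Call:
{"method": "jog_arm", "body": {
  "motion": [
    [[10,-40,0],[0,0,2.4]],
    [[16,-66,0],[0,0,2.4]],
    [[18,-72,0],[0,0,2.4]],
    [[18,-72,0],[0,0,2.4]],
    [[18,-72,0],[0,0,2.4]]
  ]
}}

```text
time_s: 20.45
eef_pos: [0.5795, -0.1425, 0.3812]
orientation: [0.952, 0.305, 0.0, -0.0]
force: [0.4, 0.3, -3.0]
grip_width: 0.34
```

```bash
python3 - <<'E'
from h import *
im,T=snap('side');o=manip.observe()
print(o['time_s'],o['eef_pos'],R.from_quat(o['orientation']).as_matrix().round(3).tolist(),o['force'],o['grip_width']*85.4)
r=manip.tip_of('side','bottle_blue_mid');print([(x['uv'],x['score']) for x in r[:2]],proj(T,o['eef_pos']-[0,0,.055]))
E
```

```text
20.5 [ 0.57962934 -0.14220194  0.38156068] [[0.814, 0.581, 0.0], [0.581, -0.814, 0.0], [0.001, 0.0, -1.0]] [-0.20183827 -0.26243838 -2.99496204] 28.91264120128203
[([287.1, 117.0], 0.8)] [288.1953979  115.79871047]
```

Call:
{"method": "jog_arm", "body": {
  "motion": [
    [[1,2,-20],[0,0,0]],
    [[1,2,-60],[0,0,0]],
    [[1,2,-105],[0,0,0]],
    [[1,2,-140],[0,0,0]],
    [[1,2,-157],[0,0,0]]
  ]
}}

```text
time_s: 21.05
eef_pos: [0.5791, -0.1394, 0.2195]
orientation: [0.952, 0.305, -0.003, -0.002]
force: [-0.7, -0.1, -4.4]
grip_width: 0.339
```

Call:
{"method": "jog_arm", "body": {
  "motion": [
    [[0,0,0],[0,0,0]],
    [[0,0,0],[0,0,0]],
    [[0,0,-6],[0,0,0]],
    [[0,0,-12],[0,0,0]],
    [[0,0,-18],[0,0,0]]
  ]
}}

```text
time_s: 21.55
eef_pos: [0.5816, -0.1418, 0.2069]
orientation: [0.953, 0.304, 0.001, 0.001]
force: [-0.6, 0.4, -3.2]
grip_width: 0.339
```

```bash
python3 - <<'E'
from h import *
im,T=snap('wrist','w8.png');o=manip.observe();print(o['time_s'],o['eef_pos'],o['force'])
E
```

```text
21.6 [ 0.58091799 -0.141538    0.20496227] [-1.32882473  0.67441347 -4.69129994]
```

View pics/w8.png

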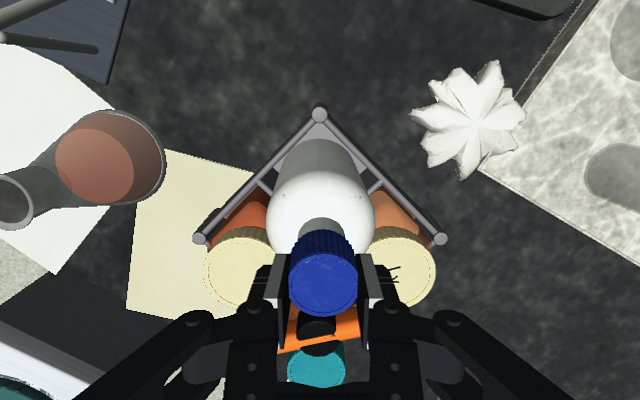

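Call:
{"method": "jog_arm", "body": {
  "motion": [
    [[0,1,-6],[0,0,0]],
    [[0,1,-12],[0,0,0]],
    [[0,1,-18],[0,0,0]],
    [[0,1,-24],[0,0,0]],
    [[0,1,-30],[0,0,0]]
  ]
}}

```text
time_s: 22.1
eef_pos: [0.5811, -0.1407, 0.1755]
orientation: [0.953, 0.304, -0.0, 0.0]
force: [-0.3, -0.2, -3.6]
grip_width: 0.339
```

Call:
{"method": "jog_arm", "body": {
  "motion": [
    [[0,0,-5],[0,0,0]],
    [[0,0,-10],[0,0,0]],
    [[0,0,-15],[0,0,0]],
    [[0,0,-19],[0,0,0]],
    [[0,0,-20],[0,0,0]]
  ]
}}

```text
time_s: 22.6
eef_pos: [0.5809, -0.1406, 0.1554]
orientation: [0.953, 0.304, -0.0, -0.0]
force: [-0.5, 0.1, -3.5]
grip_width: 0.347
```

Call:
{"method": "jog_arm", "body": {
  "motion": [
    [[0,0,-1.5],[0,0,0]],
    [[0,0,-3],[0,0,0]],
    [[0,0,-4.5],[0,0,0]],
    [[0,0,-6],[0,0,0]],
    [[0,0,-6],[0,0,0]]
  ]
}}

```text
time_s: 23.1
eef_pos: [0.5811, -0.1407, 0.1499]
orientation: [0.953, 0.304, -0.0, 0.0]
force: [0.5, -0.6, -4.3]
grip_width: 0.346
```

Call:
{"method": "jog_arm", "body": {
  "motion": [
    [[0,0,-1],[0,0,0]],
    [[0,0,-1],[0,0,0]]
  ]
}}

```text
time_s: 23.3
eef_pos: [0.5812, -0.1407, 0.149]
orientation: [0.953, 0.304, -0.0, 0.0]
force: [0.0, -0.6, -3.9]
grip_width: 0.342
```

Call:
{"method": "jog_arm", "body": {
  "motion": [
    [[0,0,-1],[0,0,0]],
    [[0,0,-1],[0,0,0]]
  ]
}}

```text
time_s: 23.5
eef_pos: [0.5813, -0.1406, 0.1484]
orientation: [0.953, 0.304, 0.0, 0.0]
force: [-0.5, -0.4, -2.5]
grip_width: 0.34
```

Call:
{"method": "jog_arm", "body": {
  "motion": [
    [[0,0,-1],[0,0,0]],
    [[0,0,-1],[0,0,0]]
  ]
}}

```text
time_s: 23.7
eef_pos: [0.5817, -0.1405, 0.1484]
orientation: [0.953, 0.304, 0.001, 0.0]
force: [-0.6, 0.6, 2.8]
grip_width: 0.344
```

Call:
{"method": "jog_arm", "body": {
  "motion": [
    [[0,0,0],[0,0,0]],
    [[0,0,0],[0,0,0]],
    [[0,0,2],[0,0,0]],
    [[0,0,15],[0,0,0]],
    [[0,0,45],[0,0,0]]
  ],
  "hand": 52
}}

```text
time_s: 24.2
eef_pos: [0.5796, -0.1402, 0.1899]
orientation: [0.953, 0.304, -0.003, -0.002]
force: [0.7, 0.1, 0.2]
grip_width: 0.609
```

Call:
{"method": "jog_arm", "body": {
  "motion": [
    [[0,0,35],[0,0,-2]],
    [[-20,-10,50],[0,0,-10]],
    [[-46,-32,50],[0,0,-18]],
    [[-46,-32,50],[0,0,-26]],
    [[-46,-32,50],[0,0,-34]]
  ]
}}

```text
time_s: 24.7
eef_pos: [0.5349, -0.1735, 0.2442]
orientation: [1.0, 0.009, 0.001, 0.001]
force: [-0.3, -0.2, 0.3]
grip_width: 0.609
```

Call:
{"method": "jog_arm", "body": {
  "motion": [
    [[0,0,0],[0,0,-40]],
    [[0,0,0],[0,0,-40]],
    [[0,0,0],[0,0,-40]],
    [[0,0,0],[0,0,-40]],
    [[0,0,0],[0,0,-40]]
  ]
}}

```text
time_s: 25.2
eef_pos: [0.5354, -0.1728, 0.2435]
orientation: [0.943, -0.333, 0.001, 0.0]
force: [0.3, 0.3, -0.3]
grip_width: 0.608
```

```bash
python3 - <<'E'
from h import *
o=manip.observe();print(o['time_s'],o['eef_pos'],R.from_quat(o['orientation']).as_matrix().round(3).tolist(),o['joints'].round(2),o['force'],o['grip_width']*85.4)
a,b=np.array([.5812,-.1395,.092]),np.array([.4888,-.2049,.09])
for c in('side','top','wrist'):
    im,T=snap(c,c+'9.png')
    for n,p in(('bottle_blue_mid',a),('bottle_teal_mid',b),('keeper_grip',np.array([.535,-.172,.194])),('flask_conical',np.array([.464,.033,0]))):
        r=manip.tip_of(c,n);print(c,n,[(np.round(x['uv'],1).tolist(),round(x['score'],2)) for x in r[:2]],'exp',proj(T,p).round(1))
    if c=='wrist':
        hsv=cv2.cvtColor(im,cv2.COLOR_RGB2HSV);m=((hsv[...,0]<20)&(hsv[...,0]>6)&(hsv[...,1]>220)&(hsv[...,2]>150)).astype('uint8')
        k,l,st,ce=cv2.connectedComponentsWithStats(m)
        i=[j for j in range(1,k) if st[j,4]>100];print('orange',[(ce[j].round(1).tolist(),st[j].tolist()) for j in i])
        pts=np.argwhere(np.isin(l,i))[:,::-1]; w=np.array([atz(T,q,.202)[:2] for q in pts[::5]])
        c0,s,ang=cv2.minAreaRect((w*1000).astype('float32'));print('bar rect mm',c0,s,ang)
E
```

```text
25.2 [ 0.53542253 -0.17278294  0.24350015] [[0.779, -0.627, 0.001], [-0.627, -0.779, -0.001], [0.002, -0.0, -1.0]] [-0.41  0.11  1.29 -0.    1.74  1.84] [ 0.32763423  0.31416479 -0.32266744] 51.89187193699923
side bottle_blue_mid [([291.4, 187.4], 0.67)] exp [294.2 187.4]
side bottle_teal_mid [([319.8, 167.8], 0.56), ([316.5, 307.7], 0.35)] exp [319.9 166.2]
side keeper_grip [([307.1, 148.0], 0.84)] exp [305.7 148.2]
side flask_conical [([354.1, 247.1], 0.76)] exp [353.7 245.7]
top bottle_blue_mid [([376.3, 178.4], 0.63), ([400.6, 195.0], 0.2)] exp [376.8 177.6]
top bottle_teal_mid [([409.7, 215.5], 0.58)] exp [406.7 218. ]
top keeper_grip [([399.2, 195.1], 0.81), ([246.2, 172.0], 0.47)] exp [401.6 195.3]
top flask_conical [([303.9, 232.8], 0.81)] exp [302.4 230. ]
wrist bottle_blue_mid [] exp [262.6 160.4]
wrist bottle_teal_mid [] exp [381. 193.]
wrist keeper_grip [([324.2, 221.2], 0.69)] exp [322.6 219.6]
wrist flask_conical [([233.9, 290.8], 0.74)] exp [235.9 291.7]
orange []Traceback (most recent call last):
  File "<stdin>", line 13, in <module>
cv2.error: OpenCV(4.12.0) /io/opencv/modules/imgproc/src/convhull.cpp:143: error: (-215:Assertion failed) total >= 0 && (depth == CV_32F || depth == CV_32S) in function 'convexHull'
```

View pics/wrist9.png

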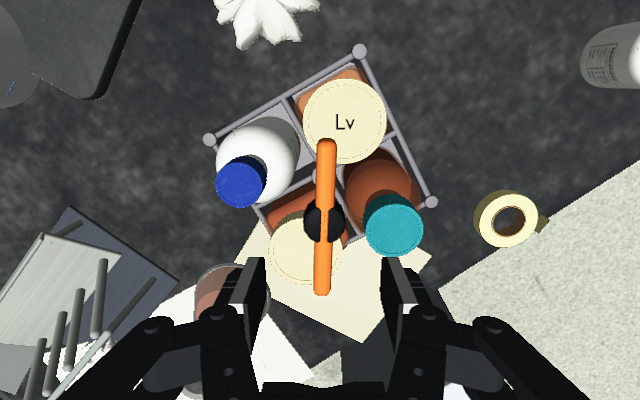

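Call:
{"method": "jog_arm", "body": {
  "motion": [
    [[0,0,-10],[0,0,0]],
    [[0,0,-25],[0,0,0]],
    [[0,0,-38],[0,0,0]],
    [[0,0,-46],[0,0,0]],
    [[0,0,-52],[0,0,0]]
  ],
  "hand": 40
}}

```text
time_s: 26.45
eef_pos: [0.5346, -0.1724, 0.1882]
orientation: [0.944, -0.33, -0.001, -0.0]
force: [0.4, 0.3, 0.1]
grip_width: 0.469
```

Call:
{"method": "jog_arm", "body": {
  "motion": [
    [[0,0,-5],[0,0,0]],
    [[0,0,-10],[0,0,0]],
    [[0,0,-15],[0,0,0]],
    [[0,0,-19],[0,0,0]],
    [[0,0,-19],[0,0,0]]
  ]
}}

```text
time_s: 26.95
eef_pos: [0.5349, -0.1725, 0.1704]
orientation: [0.944, -0.33, -0.001, 0.0]
force: [-0.4, 1.1, -0.2]
grip_width: 0.47
```

Call:
{"method": "jog_arm", "body": {
  "motion": [
    [[0,0,0],[0,0,0]],
    [[0,0,0],[0,0,0]],
    [[0,0,0],[0,0,0]],
    [[0,0,0],[0,0,0]]
  ],
  "hand": 15
}}

```text
time_s: 27.35
eef_pos: [0.5348, -0.1732, 0.1716]
orientation: [0.944, -0.331, -0.0, 0.001]
force: [-2.7, -2.0, 2.8]
grip_width: 0.288
```

Call:
{"method": "jog_arm", "body": {
  "motion": [
    [[0,0,0],[0,0,5]],
    [[0,0,0],[0,0,12]],
    [[0,0,0],[0,0,19]],
    [[0,0,0],[0,0,26]],
    [[0,0,0],[0,0,32]]
  ]
}}

```text
time_s: 27.85
eef_pos: [0.5352, -0.1724, 0.1716]
orientation: [0.998, -0.055, 0.0, -0.0]
force: [-2.8, -0.7, 3.2]
grip_width: 0.289
```

Call:
{"method": "jog_arm", "body": {
  "motion": [
    [[0,0,0],[0,0,7]],
    [[0,0,0],[0,0,14]],
    [[0,0,0],[0,0,21]],
    [[0,0,0],[0,0,28]],
    [[0,0,0],[0,0,34]]
  ]
}}

```text
time_s: 28.35
eef_pos: [0.535, -0.1716, 0.1716]
orientation: [0.971, 0.239, 0.0, -0.001]
force: [-3.5, 1.7, 2.8]
grip_width: 0.287
```

Call:
{"method": "jog_arm", "body": {
  "motion": [
    [[0,0,0],[0,0,3]],
    [[0,0,0],[0,0,6]],
    [[0,0,0],[0,0,8]],
    [[0,0,0],[0,0,8]]
  ]
}}

```text
time_s: 28.75
eef_pos: [0.5349, -0.1715, 0.1716]
orientation: [0.952, 0.305, 0.0, -0.001]
force: [-4.5, 2.5, 3.8]
grip_width: 0.291
```

```bash
python3 - <<'E'
from h import *
o=manip.observe();M=R.from_quat(o['orientation']).as_matrix();print(o['time_s'],o['eef_pos'],np.degrees(np.arctan2(M[1,1],M[0,1])),o['force'],o['torque'],o['grip_width']*85.4)
E
```

```text
28.75 [ 0.5349202  -0.17145668  0.17159312] -54.53483198262886 [-4.46138061  2.46995614  3.83768903] [0.46447746 0.56705225 0.04524611] 24.855304157282173
```

Call:
{"method": "jog_arm", "body": {
  "motion": [
    [[0,0,0],[0,0,2]],
    [[0,0,0],[0,0,4]],
    [[0,0,0],[0,0,4]]
  ]
}}

```text
time_s: 29.05
eef_pos: [0.5348, -0.1714, 0.1716]
orientation: [0.942, 0.336, 0.0, -0.001]
force: [-5.1, 3.8, 3.9]
grip_width: 0.287
```

```bash
python3 - <<'E'
from h import *
o=manip.observe();M=R.from_quat(o['orientation']).as_matrix();print(np.degrees(np.arctan2(M[1,1],M[0,1])),o['force'],o['torque'],o['grip_width']*85.4)
E
```

```text
-50.676865499036246 [-5.05172337  3.79901803  3.91099298] [ 0.59153784  0.63046879 -0.7510874 ] 24.532171395245737
```

Call:
{"method": "jog_arm", "body": {
  "motion": [
    [[0,0,0],[0,0,-1]],
    [[0,0,0],[0,0,-1]],
    [[0,0,0],[0,0,-1]],
    [[0,0,10],[0,0,-1]],
    [[0,0,35],[0,0,-1]]
  ],
  "hand": 42
}}

```text
time_s: 29.55
eef_pos: [0.534, -0.1722, 0.2041]
orientation: [0.944, 0.329, -0.002, -0.002]
force: [-0.0, -0.1, 0.3]
grip_width: 0.491
```

Call:
{"method": "jog_arm", "body": {
  "motion": [
    [[0,0,40],[0,0,0]],
    [[0,0,80],[0,0,0]],
    [[-40,0,110],[0,0,0]],
    [[-80,0,130],[0,0,0]],
    [[-80,0,130],[0,0,0]]
  ]
}}

```text
time_s: 30.05
eef_pos: [0.4536, -0.1732, 0.3433]
orientation: [0.945, 0.328, 0.004, 0.005]
force: [0.2, 0.4, 0.7]
grip_width: 0.491
```

```bash
python3 - <<'E'
from h import *
o=manip.observe();print(o['time_s'],o['eef_pos'],o['force'])
a,b=np.array([.5812,-.1395,.092]),np.array([.4888,-.2049,.09])
for c in('side','top'):
    im,T=snap(c,c+'10.png')
    for n,p in(('bottle_blue_mid',a),('bottle_teal_mid',b),('flask_conical',np.array([.464,.033,0]))):
        r=manip.tip_of(c,n);print(c,n,[(np.round(x['uv'],1).tolist(),round(x['score'],2)) for x in r[:1]],'exp',proj(T,p).round(1))
    r=manip.regions_of(c,'keeper')
    if r:
        ys,xs=np.nonzero(r[0]['region']);w=np.array([atz(T,q,.202)[:2]*1000 for q in zip(xs,ys)],dtype='float32')
        c0=w.mean(0);v=np.linalg.svd(w-c0,full_matrices=False)[2][0];print('keeper',r[0]['score'],c0,np.degrees(np.arctan2(v[1],v[0])),'joint',np.radians(np.degrees(np.arctan2(v[1],v[0]))+54.7))
E
```

```text
30.05 [ 0.45355778 -0.173248    0.34332932] [0.15117257 0.39340872 0.66683363]
side bottle_blue_mid [] exp [294.2 187.4]
side bottle_teal_mid [([316.6, 168.3], 0.62)] exp [319.9 166.2]
side flask_conical [([356.8, 247.3], 0.7)] exp [353.7 245.7]
keeper 0.6 [ 538.84125 -162.74825] 38.872047 joint 1.6331403
top bottle_blue_mid [([378.5, 178.4], 0.7)] exp [376.8 177.6]
top bottle_teal_mid [([405.4, 216.0], 0.56)] exp [406.7 218. ]
top flask_conical [([301.4, 230.3], 0.79)] exp [302.4 230. ]
keeper 0.82 [ 533.9998  -169.48836] -144.86516 joint -1.573679
```

```bash
python3 -c "
from rig import manip
print(manip.close_job())"
```

```text
the job is handed in; nothing more can be done
None
```

I stood both bottles in the crate, turned the keeper to its stop, and handed the job in at about 30 s of the allowed 72 s. The interface gave no verdict.

- **Bottles:** the teal bottle went into cell_b and the blue into cell_a. I lowered each until the tool felt light contact, with the wrist load changing by about 12 N at most. The floor contact heights matched predictions to within about 1.5 mm.
- **Keeper:** I gripped the hub and turned it anticlockwise until the torque rose to 0.75 N m, which showed it had reached the stop. After release, the top camera put it at about 1.57 rad. The side camera gave 1.63 rad, a rough estimate that lies above the stop.
- **Last checks:** the teal bottle was found within about 4 px of its expected place in both views. The blue bottle was within 2 px in the top view. The final side view missed it, but it was within 3 px there before the keeper was turned. The flask was within 1 px in the top view and 4 px in the side view of where I first measured it. The arm ended clear, at about 0.34 m height.
- **Disagreement:** the fingertips turned out to be about 20 mm behind the reported tool point, not 17 mm ahead of it as specified. My first close on the teal cap missed because of this. I corrected the offset from the wrist picture and used it for the rest of the job.

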